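# Put the objective away and shut the instrument case

## Task

Stand the objective can upright in the open blue instrument case, beside the eyepiece, and let go of it. Then press the red knob at the knee of the folding lid stay to break the locked stay, and lower the lid gently, without slamming it, until the case is fully shut. Do not knock over the eyepiece or disturb the other things on the bench.

Things in the scene. Friction and masses are not known exactly. Their poses are not given: they have to be found in the camera images.
- can_centre (a point): centre of the objective can: a loose upright cylinder, black with a ribbed light grey screw top, 54 mm tall, 37 mm across, 0.11 kg. This point is on its axis half-way up (27 mm above its base); z is up along the can.
- eyepiece_centre (a point): centre of the black spare eyepiece that already stands in the case, loose, 51 mm tall, 34 mm across at its upper half (24 mm at its lower half); the point is on its axis half-way up.
- case: the blue instrument case, fixed to the bench: outside 200 mm (x) by 180 mm (y) by 100 mm high, walls 6 mm. Origin at the centre of its underside on the bench; its -x side is the front (carrying handle), +x the hinge side, -y the side that carries the stay, z up.
- case_floor (a point): centre of the foam-lined floor inside the case, 19 mm above the bench; the clear inside is 188 mm (x) by 168 mm (y), axes as the case's.
- lid_hinge (a point): mid-point of the lid's hinge line, on the top of the case's +x wall, 100 mm above the bench. The hinge line runs along the case's y axis.
- lid_edge (a point): middle of the lid's free edge, on the corner with the outer face (the top face once shut). Lid: blue plate, 200 mm from hinge to edge, 180 mm wide, 12 mm thick, inner face through the hinge line. It starts 80 degrees open, leaning to the front, edge about 0.3 m up; shut, it is level, this point 112 mm above the bench over the front wall. z: outward normal of the outer face; -x: hinge to edge.
- lid (a joint): closing angle of the lid, rad: 0 as it stands open (80 degrees) with the stay locked, 1.396 shut. The hinge is stiff: about 0.45 N m of friction keeps the lid where it is left; 2 to 5 N at its edge, square to the lid, lowers it. It cannot be lowered while the stay is locked.
- knee_knob (a point): centre of the red knob on the stay's knee: a level cylinder, 16 mm in diameter, 26 mm long along the case's y, on the stay's outer (-y) side. At the start 138 mm above the bench, 18 mm to +x and 119 mm to -y of the case's centre; with the lid shut 23 mm above the bench. Press it down (and a little to +x, along its arc) with about 5 to 15 N: it goes through straight and folds down beside the wall.
- stay_foot (a point): pivot of the stay's lower link on the case, in the plane of the knob's centre, 88 mm above the bench. The knob moves on an arc of 85 mm radius about it. The stay: two flat steel links of 85 mm in an upright plane beside the case's -y wall, one from this pivot to the knee, one from the knee to the lid's side edge 80 mm from the hinge.
- stay_knee (a joint): folding angle of the stay's knee, rad: 0 locked against its stop, with the knee 5 mm above the straight line of its ends; 0.12 straight; then growing as it folds and brings the lid down with it: 0.9 (knob 32 mm lower than at the start) with the lid 70 degrees open, 1.26 (45 mm lower) at 60 degrees, 2.38 shut. Friction about 0.12 N m.
- mount_b: bystander: black round specimen mount, 30 mm across, 19 mm high, on the bench; origin under its centre.
- mount_c: bystander: dark red round specimen mount, 30 mm across, 15 mm high, on the bench; origin under its centre.
- clay_tin: bystander: white round tin, 64 mm across, 27 mm high, on the bench; origin under its centre.

How it is judged:
By the outcome, as a careful person would: the job done as asked, in the order asked, and still so for the second after the job is handed in, with the robot touching nothing.
It also fails if it takes over 53 s, if anything falls off the work surface, if the arm or the gripper's body presses on something with over 40 N, if the wrist force passes 120 N, or if a joint passes its speed limit or range.

## Robot

A 7-joint arm with a two-finger parallel gripper is mounted at the origin on a cart in front of the work surface, level with it; the furniture and walls round the work are solid. World frame = base frame: x ahead of the robot, y to its left, z up, the work surface at z = 0. Lengths are in mm, angles in rad, forces in N, time in s.
With the tool pointing down it reaches from about 400 to 875 mm from the base axis. Payload 19.3 kg.
Tool frame: the origin (TCP) lies at the very end of the fingers, on their centre line; the grasp point (between the pads) lies 19 mm behind it (grip_point_offset is the z of the grasp point in the tool frame, in mm); z points along the fingers, y is the line along which they close (so a half turn about z gives the same grasp; the last joint's range is limited). The gripper opens to 85 mm and grips with 20 to 120 N. Pads are 22 mm wide; open, the fingers measure 114 mm over their backs; the gripper's body (76 mm by 85 mm) begins 54 mm behind the grasp point. The pads swing forward as they close: fully open they stand 13 mm farther back than shut.
Start: joints at [1.146, 0.521, -0.036, 1.599, 0.021, 1.021, -0.113], TCP at [217.099, -586.074, 231.291] pointing down, gripper open.
Joint ranges: [-2.91, 2.91], [-0.3, 2.13], [-1.5, 1.42], [0.17, 2.43], [-1.26, 4.41], [0.16, 1.93], [-2.52, 2.52]. Speed limits (rad/s): [1.89, 1.89, 2.39, 2.39, 3.01, 3.01, 3.01].

## Interface

Orientations are given as a 3x3 rotation matrix whose columns are the frame's x, y, z axes.
In Python, from workcell import movep, movel, goto_joints, open_gripper, clamp, wait, inverse_kinematics, read_state, camera, PlanningError, finish_job, grip_point_offset gives the robot as it stands. Calls block until the motion is done:
- movep(position, orientation): joint-space move of the TCP to a pose.
- movel(position, frame=None, max_speed=150, guard=None): straight line of the TCP; frame=None keeps the orientation; max_speed is the mean speed in mm/s. With guard (N) it stops when the force on the tool has changed by that much, and returns True; else False.
- goto_joints(angles): joint-space move.
- open_gripper() and clamp(): open the fingers fully, or close them until they stop; the grip force is fixed at half the most.
- wait(seconds).
- inverse_kinematics(position, orientation): joint angles nearest the present ones, or None.
- read_state(): the state.
- camera(name): name is "scene" or "side" or "wrist"; returns a dict with "image" (384x512x3 uint8, blue, green, red), "range_z" (384x512 float32, mm along the optical axis (not along the pixel's ray), 0 where there is no reading), "fx", "fy", "cx", "cy" (pixels), "dist_coeffs" ([k1, k2, p1, p2, k3] as OpenCV has them; the pictures are not rectified), "cam_to_world" (4x4, takes a point from camera to world coordinates). Camera axes: x right, y up, looking along -z (the intrinsics and any distortion apply to the point x, -y, -z); pixel columns grow to the right and rows downward; lengths in mm; the calibration is good to about 2 mm. A picture is of the moment at which its call begins.
A pose or a line that the arm cannot do raises PlanningError and nothing moves.
- finish_job(): hands the job in; it is judged then, once.
The state is a dict: "time": time; "qpos": joint angles; "qvel": joint speeds; "joint_efforts": joint torques, N m; "eef_pos": TCP position; "tool_rot": TCP orientation; "ft_force": force on the tool from outside, world axes, zero at the start; "torque": the same for the moment, N m; "finger_gap": finger opening in mm; "gripper_force": force on a finger pad.
Only numpy, scipy, OpenCV 4.12 (cv2) and the standard library are available. Lean on these libraries where they do the work, as an engineer would, in place of code of your own. Each camera call takes 0.05 s, during which the arm holds its last target. There are 200 camera calls.

## Working session

There is one attempt and no reset: what is moved stays moved. The work goes in short steps, each a Python script; the robot and the scene stay as the last script left them, time stands still between calls to the robot, and variables do not carry over. Pictures are saved under pics/ and viewed, at most 10 in all, crops included, and the job is handed in when it is done.

```bash
mkdir -p pics; cat > h.py <<'E'
import numpy as np, cv2
from workcell import *
def snap(name, fn=None):
    c=camera(name)
    if fn: cv2.imwrite('pics/'+fn,c['image'])
    return c
def cloud(c):
    h,w=c['range_z'].shape
    K=np.array([[c['fx'],0,c['cx']],[0,c['fy'],c['cy']],[0,0,1.]])
    u,v=np.meshgrid(np.arange(w),np.arange(h))
    p=cv2.undistortPoints(np.stack([u,v],-1).reshape(-1,1,2).astype(np.float64),K,np.array(c['dist_coeffs'],float)).reshape(h,w,2)
    z=c['range_z'].astype(float)
    P=np.stack([p[...,0]*z,-p[...,1]*z,-z],-1)
    M=np.array(c['cam_to_world'])
    W=P@M[:3,:3].T+M[:3,3]
    W[z==0]=np.nan
    return W
E
python3 - <<'E'
from h import *
a=snap('scene');b=snap('side')
cv2.imwrite('pics/a.png',a['image']);cv2.imwrite('pics/b.png',b['image'])
np.save('a.npy',cloud(a));np.save('b.npy',cloud(b));
for c in(a,b):print(np.round(c['cam_to_world'],2),c['fx'])
s=read_state();print(s['time'],s['tool_rot'],grip_point_offset)
E
```

```text
[[-6.60000e-01  5.20000e-01 -5.40000e-01 -1.60380e+02]
 [-7.50000e-01 -4.80000e-01  4.60000e-01  4.66660e+02]
 [-2.00000e-02  7.10000e-01  7.00000e-01  1.09967e+03]
 [ 0.00000e+00  0.00000e+00  0.00000e+00  1.00000e+00]] 381.238730148838
[[ 8.50000e-01  2.90000e-01 -4.40000e-01 -2.34500e+01]
 [-5.30000e-01  4.90000e-01 -6.90000e-01 -1.01189e+03]
 [ 2.00000e-02  8.20000e-01  5.70000e-01  9.56660e+02]
 [ 0.00000e+00  0.00000e+00  0.00000e+00  1.00000e+00]] 443.640603676932
0.1 [[ 9.37733163e-01  3.47356205e-01 -4.27443756e-04]
 [ 3.47356458e-01 -9.37732715e-01  9.20102660e-04]
 [-8.12246262e-05 -1.01128613e-03 -9.99999485e-01]] -18.700000000000003
```

View pics/a.png

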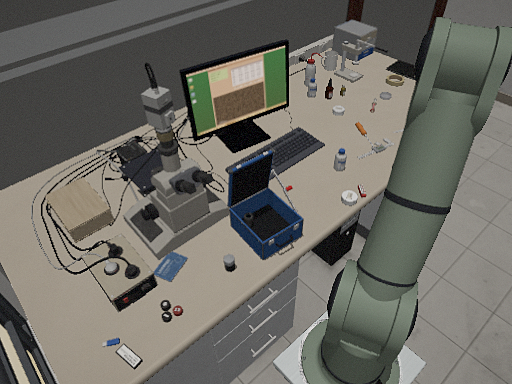

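View pics/b.png

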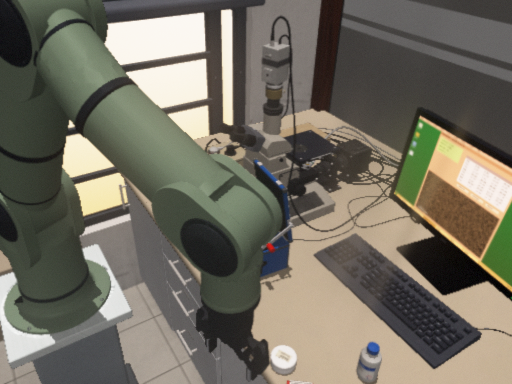

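The scene view shows the can at about (229,262), the case at about (266,220) with its lid behind, and the red knob at about (290,188). The mounts are at (166,310) and the tin at (349,198). The side view shows the knob at (270,247).

```bash
python3 - <<'E'
from h import *
A=np.load('a.npy');B=np.load('b.npy')
a=cv2.imread('pics/a.png').astype(int);b=cv2.imread('pics/b.png').astype(int)
f=lambda x:np.round(x,0)
# can
W=A[250:276,218:242].reshape(-1,3);W=W[W[:,2]>8]
print('can',len(W),f(np.nanmin(W,0)),f(np.nanmax(W,0)));t=W[W[:,2]>48];print(f(t.mean(0)),f(np.ptp(t,0)),len(t))
for p in [(349,198),(166,304),(178,310),(167,316),(251,216),(290,188),(228,256)]:print(p,f(A[p[1],p[0]]))
for n,P,I in(('a',A,a),('b',B,b)):
    red=(I[...,2]>130)&(I[...,1]<60)&(I[...,0]<60)
    k,l,s,c=cv2.connectedComponentsWithStats(red.astype(np.uint8))
    for i in range(1,k):
        if s[i,4]>3:print(n,'red',f(c[i]),s[i,4],f(np.nanmedian(P[l==i],0)))
# case rim
bl=(a[...,0]>a[...,2]+25)
m=np.zeros(bl.shape,bool);m[140:260,222:310]=1
W=A[bl&m]
for lo,hi in((92,108),(20,80),(120,320)):
    q=W[(W[:,2]>lo)&(W[:,2]<hi)];print(lo,hi,len(q),f(q.min(0)),f(q.max(0)))
    if len(q)>10:print(cv2.minAreaRect(q[:,:2].astype(np.float32)), cv2.boxPoints(cv2.minAreaRect(q[:,:2].astype(np.float32))).round())
I=cv2.resize(a[140:270,200:320].astype(np.uint8),None,fx=5,fy=4.6,interpolation=cv2.INTER_CUBIC);cv2.imwrite('pics/c.png',I)
E
```

```text
can 158 [459.  32.   9.] [495.  68.  59.]
[476.  50.  53.] [37. 36. 11.] 84
(349, 198) [ 396. -493.   25.]
(166, 304) [494. 290.  16.]
(178, 310) [450. 274.  18.]
(167, 316) [460. 309.  11.]
(251, 216) [ 557. -122.   67.]
(290, 188) [ 514. -276.  138.]
(228, 256) [485.  44.  50.]
a red [310.  60.] 4 [ 1153. -1079.   147.]
a red [289. 187.] 14 [ 516. -273.  142.]
a red [363. 195.] 5 [ 375. -562.   12.]
b red [270. 247.] 37 [ 517. -275.  146.]
92 108 337 [ 404. -244.   92.] [619. -52. 107.]
((510.79302978515625, -150.07177734375), (182.8170928955078, 200.8890380859375), 84.95787048339844) [[ 403. -232.]
 [ 603. -250.]
 [ 619.  -68.]
 [ 419.  -50.]]
20 80 1273 [ 398. -247.   20.] [616. -52.  80.]
((504.7803039550781, -148.90029907226562), (181.3263702392578, 214.5696563720703), 84.65023040771484) [[ 390. -229.]
 [ 603. -249.]
 [ 620.  -69.]
 [ 406.  -49.]]
120 320 257 [ 571. -249.  120.] [620. -68. 300.]
((593.6068725585938, -158.75885009765625), (181.46214294433594, 34.17905807495117), 84.27347564697266) [[ 568. -247.]
 [ 602. -251.]
 [ 620.  -70.]
 [ 586.  -67.]]
```

View pics/c.png

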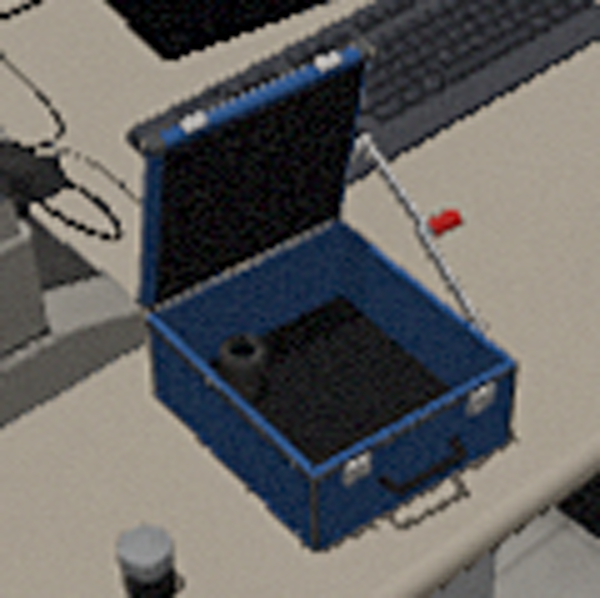

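```bash
cat >> h.py <<'E'
yaw=np.deg2rad(-5.1);O=np.array([511.,-150.,0])
Rc=np.array([[np.cos(yaw),-np.sin(yaw),0],[np.sin(yaw),np.cos(yaw),0],[0,0,1]])
loc=lambda x,y,z:O+Rc@np.array([x,y,z],float)
Rd=Rc@np.diag([1.,-1,-1])
t=np.deg2rad(20)
def Rk(sg):  # pressing: tool y along +-case x, tip leaning towards the case
    z=np.array([0,np.sin(t),-np.cos(t)]);y=np.array([sg,0,0.]);return Rc@np.stack([np.cross(y,z),y,z],1)
def lidp(th,r=170,gap=0):
    c,s=np.cos(th),np.sin(th);return loc(100-r*c+(12+gap)*s+11,0,100+r*s+(12+gap)*c)
E
python3 - <<'E'
from h import *
D=[('pick',[476,50,22],Rd),('up',[476,50,200],Rd),('place',loc(-8,5,42),Rd),
('k+',loc(34,-119,101),Rk(1)),('k-',loc(34,-119,101),Rk(-1)),('k0+',loc(18,-119,200),Rk(1)),('k0-',loc(18,-119,200),Rk(-1))]+[('l%d'%d,lidp(np.deg2rad(d)),Rd) for d in(70,45,20,0)]+[('lup',lidp(1.2)+[0,0,110],Rd)]
for n,p,R in D:
    q=inverse_kinematics(p,R);print(n,np.round(p),None if q is None else np.round(q,2))
# eyepiece top in scene cloud
A=np.load('a.npy').reshape(-1,3);L=(A-O)@Rc
m=(abs(L[:,0])<85)&(abs(L[:,1])<80)&(L[:,2]>32)&(L[:,2]<85)&(L[:,0]<70)
q=L[m];print(len(q));q=q[q[:,2]>60];print(len(q),np.round(q.min(0)),np.round(q.max(0)))
E
```

```text
pick [476  50  22] [-0.13  0.65 -0.13  2.11  0.21  0.39 -2.08]
up [476  50 200] [ 0.13  0.36 -0.44  1.99  0.2   0.83 -2.09]
place [ 503. -144.   42.] [ 0.21  0.65 -0.06  1.99  0.08  0.5  -1.57]
k+ [ 534. -272.  101.] [ 0.84  0.77 -0.47  1.62 -0.    0.94  0.38]
k- [ 534. -272.  101.] [ 0.38  0.76  0.25  1.65 -0.57  1.01 -2.28]
k0+ [ 518. -270.  200.] [ 0.88  0.63 -0.5   1.6  -0.05  1.09  0.38]
k0- [ 518. -270.  200.] [ 0.37  0.61  0.28  1.63 -0.51  1.16 -2.35]
l70 [ 575. -156.  264.] [ 0.25  0.44 -0.13  1.64  0.06  1.06 -1.55]
l45 [ 510. -150.  229.] [ 0.28  0.38 -0.14  1.84  0.06  0.92 -1.55]
l20 [ 467. -146.  169.] [ 0.29  0.4  -0.13  2.01  0.07  0.74 -1.55]
l0 [ 452. -145.  112.] [ 0.27  0.47 -0.11  2.09  0.09  0.59 -1.56]
lup [ 571. -155.  373.] [ 0.29  0.36 -0.17  1.49  0.06  1.3  -1.55]
89
58 [36. 25. 60.] [68. 55. 71.]
```

```bash
sed -i 's/^Rd=.*/Rd=Rc@np.diag([-1.,1,-1])/' h.py; python3 - <<'E'
from h import *
def st(n):
    s=read_state();print(n,round(s['time'],2),np.round(s['eef_pos'],1),np.round(s['qpos'],2),round(s['finger_gap'],1),np.round(s['ft_force'],1))
movep([476,50,140],Rd);st('over')
c=snap('wrist','w.png');W=cloud(c).reshape(-1,3)
q=W[(abs(W[:,0]-476)<35)&(abs(W[:,1]-50)<35)&(W[:,2]>45)&(W[:,2]<60)]
print(len(q),q.min(0).round(),q.max(0).round())
if len(q)>50:
    x,y=(np.percentile(q,1,axis=0)+np.percentile(q,99,axis=0))[:2]/2;print(x,y)
    if np.hypot(x-476,y-50)>10: raise SystemExit
else: x,y=476,50
print('stuck' if movel([x,y,22],guard=15) else 'ok');st('down')
clamp();st('clamp')
movel([x,y,190],max_speed=250);st('up')
E
```

```text
over 2.56 [476.2  49.1 140. ] [ 0.41  0.55 -0.84  2.03  0.56  0.81  0.72] 85.5 [ 0.5  0.  -0.3]
1952 [459.  33.  45.] [496.  70.  57.]
477.27444141858064 51.55556742411377
ok
down 3.54 [477.6  51.7  22.5] [ 0.25  0.73 -0.65  2.09  0.81  0.59  0.51] 85.3 [-0.3 -1.   0.3]
clamp 4.06 [477.6  51.5  22.5] [ 0.25  0.73 -0.65  2.09  0.81  0.59  0.51] 35.5 [-1.  -1.3  8.2]
up 4.88 [476.7  51.2 188.9] [ 0.46  0.48 -0.9   1.98  0.47  0.9   0.79] 35.9 [-0.4 -0.9 -1.6]
```

```bash
python3 - <<'E'
from h import *
def st(n):
    s=read_state();print(n,round(s['time'],2),np.round(s['eef_pos'],1),np.round(s['qpos'],2),round(s['finger_gap'],1),np.round(s['ft_force'],1))
movep(loc(-12,10,190),Rd);st('over')
movel(loc(-12,10,60));st('in')
print(movel(loc(-12,10,39),max_speed=30,guard=4));st('down')
open_gripper();wait(.2);st('open')
movel(loc(-12,10,200));st('up')
c=snap('wrist','w2.png');L=(cloud(c)-O)@Rc;np.save('w2.npy',L)
a=snap('scene');cv2.imwrite('pics/a2.png',cv2.resize(a['image'][140:270,200:320],None,fx=5,fy=4.6))
E
```

```text
over 5.67 [ 499.6 -138.6  189. ] [ 0.79  0.53 -0.86  1.89  0.49  0.95  1.18] 35.7 [-0.7  0.6 -1.2]
in 6.69 [ 500.4 -138.9   60.7] [ 0.67  0.71 -0.71  1.98  0.7   0.71  1.01] 35.9 [ 0.3  0.4 -0.8]
True
down 7.29 [ 500.  -139.1   41.5] [ 0.65  0.74 -0.68  1.98  0.74  0.68  0.98] 35.9 [-1.9 -0.6  9. ]
open 8.03 [ 499.5 -139.1   41.3] [ 0.65  0.74 -0.68  1.98  0.74  0.68  0.98] 85.5 [-0.8  0.1  0. ]
up 9.24 [ 499.5 -138.9  199.3] [ 0.8   0.52 -0.87  1.88  0.48  0.97  1.19] 85.0 [ 0.2 -0.2 -0.5]
```

View pics/w2.png

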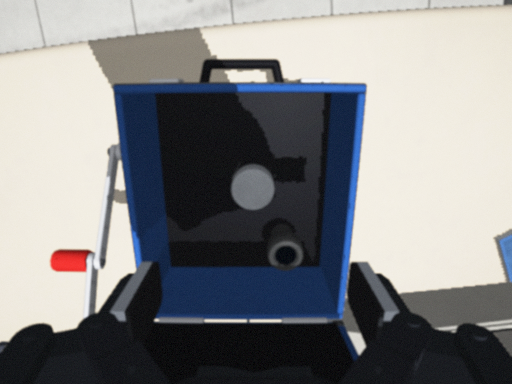

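The wrist view shows the can standing in the case at (253,187) and the eyepiece upright at (286,253). The knob is at (71,261). Next is the knob press.

```bash
python3 - <<'E'
from h import *
def st(n):
    s=read_state();print(n,round(s['time'],2),np.round(s['eef_pos'],1),np.round((s['eef_pos']-O)@Rc,1),np.round(s['ft_force'],1))
L=np.load('w2.npy');I=cv2.imread('pics/w2.png').astype(int)
m=(I[...,2]>120)&(I[...,1]<70)&(I[...,0]<70);q=L[m];q=q[np.isfinite(q[:,0])&(q[:,2]>125)]
print(len(q),np.percentile(q,[2,50,98],axis=0).round(1))
ky=np.percentile(q[:,1],[2,98]).mean();kx=np.percentile(q[:,0],[2,98]).mean();print(kx,ky)
if abs(kx-18)>9 or abs(ky+119)>9: raise SystemExit
fx=kx-68.7
clamp()
movep(loc(kx,ky,220),Rk(1));st('over')
movel(loc(kx,ky,165),max_speed=120)
print(movel(loc(kx,ky,138),max_speed=50,guard=4));st('touch')
z0=read_state()['eef_pos'][2]
for d in np.arange(6,49,6):
    h=50-d;x=fx+np.sqrt(85**2-h*h)
    hit=movel(loc(x,ky,z0-d),max_speed=40,guard=35);st(d)
    if hit: print('guard');break
c=snap('side');cv2.imwrite('pics/s3.png',c['image'][100:370,120:400])
movel(read_state()['eef_pos']+np.array([0,0,60.]));st('off')
movel(loc(20,-150,290),max_speed=250);st('up')
a=snap('scene');cv2.imwrite('pics/a3.png',cv2.resize(a['image'][110:290,180:350],None,fx=4,fy=3.3));np.save('a3.npy',(cloud(a)-O)@Rc);cv2.imwrite('pics/a3full.png',a['image'])
E
```

```text
662 [[  12.9 -128.4  138.5]
 [  17.  -116.7  144.6]
 [  25.  -105.4  146.6]]
18.964204238174325 -116.90931663595751
over 10.95 [ 519.5 -267.1  219.9] [  18.9 -115.9  219.9] [ 0.1  0.5 -0.2]
False
touch 12.25 [ 519.4 -268.1  137.9] [  18.8 -116.9  137.9] [ 0.1 -0.1 -0.3]
6 12.58 [ 523.5 -268.5  131.7] [  23.  -116.9  131.7] [-2.2 -0.2  1.6]
12 12.91 [ 526.8 -268.8  125.9] [  26.3 -116.9  125.9] [-0.1  0.4  2.4]
18 13.22 [ 529.6 -269.1  120. ] [  29.1 -116.9  120. ] [-1.4 -0.6  2. ]
24 13.53 [ 531.7 -269.3  114. ] [  31.2 -117.   114. ] [-1.4  0.9  2.8]
30 13.84 [ 533.4 -269.4  108. ] [  32.9 -116.9  108. ] [-1.1  0.2  2.1]
36 14.14 [ 534.7 -269.5  101.9] [  34.2 -116.9  101.9] [-1.8 -0.4  1.8]
42 14.44 [ 535.5 -269.6   95.9] [  35.  -116.9   95.9] [-0.8  0.   0.5]
48 14.74 [ 535.8 -269.6   89.9] [  35.3 -116.9   89.9] [-0.4 -0.6  1.4]
off 15.34 [ 535.7 -269.6  149.7] [  35.2 -116.9  149.7] [-0.   0.5 -0. ]
up 16.07 [ 517.3 -301.   289. ] [  19.7 -149.9  289. ] [ 0.2  0.1 -0.4]
```

View pics/a3.png

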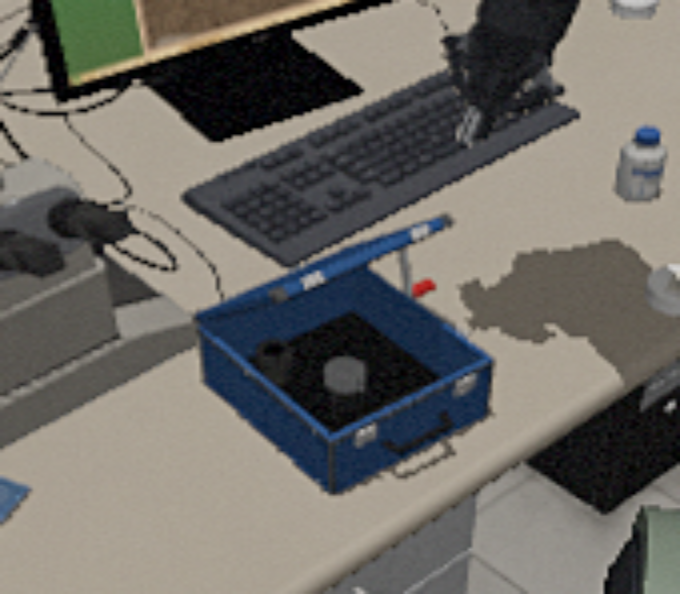

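The stay is broken, both items still stand at about (345,372) and (272,355), and the lid is well lowered. I'll measure its angle next.

```bash
python3 - <<'E'
from h import *
L=np.load('a3.npy').reshape(-1,3);I=cv2.imread('pics/a3full.png').astype(int).reshape(-1,3)
m=(abs(L[:,1])<88)&(L[:,2]>112)&(L[:,0]>-100)&(L[:,0]<105)&(L[:,2]<320);q=L[m]
print(len(q),q[q[:,2]>q[:,2].max()-15].mean(0).round(), q[:,2].max().round())
print(np.rad2deg(np.arctan2(q[:,2]-100,100-q[:,0])).round()[::10], np.hypot(q[:,2]-100,100-q[:,0]).round()[::10])
m=(I[:,2]>120)&(I[:,1]<70)&(I[:,0]<70)&(abs(L[:,1]+119)<25)&(abs(L[:,0])<110);print('knob',L[m].round()[:8])
print(read_state()['time'])
E
```

```text
378 [-29.   1. 250.] 258.0
[51. 52. 52. 53. 48. 49. 50. 52. 47. 49. 52. 64. 49. 51. 72. 49. 51. 77.
 49. 52. 84. 49. 53. 47. 50. 53. 48. 50. 53. 48. 50. 54. 47. 48. 51. 48.
 58. 49.] [198. 162. 155. 133. 195. 200. 196. 145. 193. 201. 168.  46. 197. 184.
  31. 201. 177.  26. 201. 170.  22. 198. 140. 193. 200. 130. 192. 199.
 121. 197. 194. 111. 195. 201. 144. 178.  56.  86.]
knob [[  33. -124.   88.]
 [  33. -129.   86.]
 [  35. -116.   86.]
 [  33. -119.   86.]
 [  34. -125.   81.]
 [  30. -127.   83.]
 [  29. -130.   82.]
 [  33. -109.   87.]]
16.1167
```

```bash
python3 - <<'E'
from h import *
def st(n):
    s=read_state();print(n,round(s['time'],2),np.round((s['eef_pos']-O)@Rc,1),np.round(s['ft_force'],1))
p=lidp(np.deg2rad(57))
movep(p+[0,0,90],Rd);st('over')
movel(p);st('behind')
for d in range(52,2,-4):
    hit=movel(lidp(np.deg2rad(d)),max_speed=65,guard=25);st(d)
    if hit: print('guard');break
else:
    print(movel(lidp(0)+[0,0,2],max_speed=35,guard=20));st('near')
    print(movel(lidp(0)-[0,0,6],max_speed=12,guard=15));st('end')
    wait(.2)
    movel(lidp(0)+[0,0,100],max_speed=150);st('up')
    movep(loc(-60,-60,320),Rd)
a=snap('scene');L=(cloud(a)-O)@Rc
cv2.imwrite('pics/a4.png',cv2.resize(a['image'][110:290,180:350],None,fx=4,fy=3.3))
q=L.reshape(-1,3);q=q[(abs(q[:,0])<95)&(abs(q[:,1])<85)&(q[:,2]>60)&(q[:,2]<200)]
for x in(-80,-40,0,40,80):
    k=q[abs(q[:,0]-x)<15];print(x,len(k),np.median(k[:,2]).round(1))
E
```

```text
over 17.07 [ 28.3  -1.1 338.3] [-0.5 -1.4  0.1]
behind 17.82 [ 2.890e+01 -1.000e-01  2.497e+02] [-0.2 -0.5  0.7]
52 18.19 [ 1.590e+01 -2.000e-01  2.419e+02] [ 0.5 -0.1  0.8]
48 18.52 [ 6.100e+00 -1.000e-01  2.344e+02] [ 0.4 -0.3  0.1]
44 18.86 [ -3.1  -0.  226.7] [ 0.3 -0.3 -0. ]
40 19.19 [-1.180e+01 -1.000e-01  2.183e+02] [ 1.1 -0.2  0.4]
36 19.52 [-1.990e+01 -1.000e-01  2.093e+02] [0.4 0.2 0.2]
32 19.86 [-27.2   0.  199.9] [ 1.   0.6 -0.1]
28 20.19 [-33.9  -0.  190.1] [0.1 0.5 0.6]
24 20.52 [-39.8   0.  179.8] [-0.3  0.6  0. ]
20 20.86 [-45.   -0.  169.1] [-0.7 -1.1  0.3]
16 21.19 [-49.4   0.  158. ] [-0.4 -0.6  0.4]
12 21.52 [-53.1   0.  146.7] [-0.2  0.5  0.4]
8 21.86 [-5.600e+01  1.000e-01  1.352e+02] [ 0.2 -0.3 -0.3]
4 22.19 [-5.800e+01  1.000e-01  1.234e+02] [ 0.3  0.2 -0.4]
False
near 22.62 [-59.1   0.  113.8] [-0.6  0.1  0.1]
True
end 22.99 [-58.9  -0.  112. ] [-3.9  0.1 13.1]
up 24.01 [-5.940e+01 -1.000e-01  2.113e+02] [ 0.4  0.1 -0.4]
-80 339 111.2
-40 322 110.9
0 305 111.1
40 271 111.3
80 275 110.9
```

View pics/a4.png

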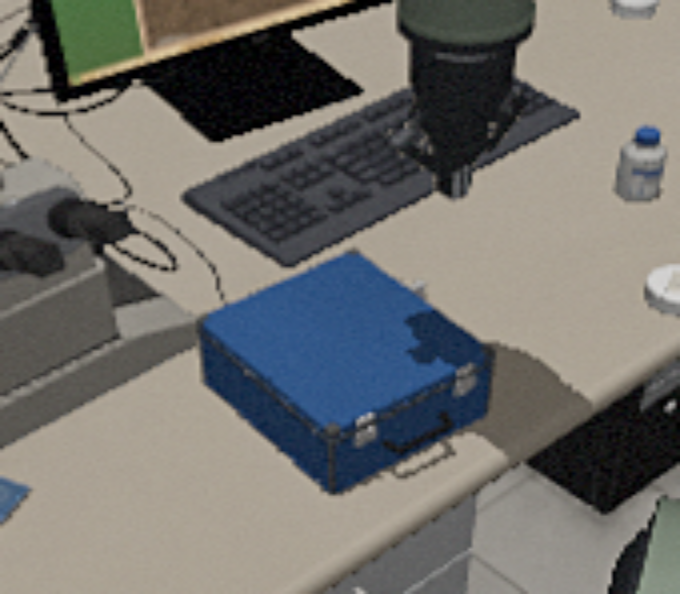

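The lid is level at 111 mm across its whole top, so the case is shut, and the gripper is well clear of it.

```bash
python3 -c "
from workcell import *
print(finish_job())"
```

```text
the job is handed in; nothing more can be done
None
```

The job is handed in: the can stands upright in the case beside the eyepiece, the stay is broken, and the lid was lowered at a controlled pace until fully shut (about 24 s of the 53 s used); both stood upright at the last look before the lid closed, and I didn't re-check the other bench items one by one.

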